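# Straighten the candle row with a ruler

## Robot

A 6-joint arm with a two-finger parallel gripper is mounted at the origin on the work surface. World frame = base frame: x ahead of the robot, y to its left, z up, the work surface at z = 0. Lengths are in mm, angles in rad, forces in N, time in s.
With the tool pointing down it reaches from about 275 to 975 mm from the base axis. Payload 8.4 kg.
Tool frame: the origin (TCP) lies at the very end of the fingers, on their centre line; the grasp point (between the pads) lies 19 mm behind it (bot.grasp_offset is the distance from the TCP to the grasp point, in mm); z points along the fingers, y is the line along which they close (so a half turn about z gives the same grasp; the last joint's range is limited). The gripper opens to 92 mm and grips with 3 to 60 N. Pads are 20 mm wide; open, the fingers measure 128 mm over their backs; the gripper's body (75 mm by 189 mm) begins 69 mm behind the grasp point.
Start: joints at [1.265, 0.353, 1.633, -0, 1.155, -0.002], TCP at [186.966, 596.382, 214.583] pointing down, gripper open.
Joint ranges: [-2.63, 2.63], [-0.92, 2.1], [0.06, 2.66], [-1.3, 4.44], [0, 2.69], [-3.02, 3.02]. Speed limits (rad/s): [2.22, 2.22, 2.79, 3.14, 3.14, 3.14].

## Interface

Orientations are given as a rotation vector (axis times angle).
In Python, from workcell import bot, eyes gives the robot as it stands.
- The arm moves only by the tool drive_tool, never from a script. Its argument "commands" is a list of rows, each a list of 3 entries, a list of its own where there are three numbers: the turn, a rotation vector about the world's x, y, z each as a share of 6 degrees, from -1 to 1, then the shift along the world's x, y, z each as a share of 0.03 m, from -1 to 1, then the opening, from 0 (shut) to 1 (fully open). In form: [[[wx, wy, wz], [tx, ty, tz], gripper], ...]. A call has 1 to 8 rows; each row shifts and turns the commanded pose from where the row before left it; what a row does not reach is not made up. A row lasts 1/12 s, in which the tool goes at most 41.7 mm and 7.16 degrees, less where a joint would pass 70% of its speed; a pose out of reach is approached as far as the arm can. A call with a number of a shift or a turn outside -1 to 1 is refused whole. A call with a gripper value outside its range is refused whole. The fingers move at their own pace and stop on an object; "grip_force" is the grip in N (left out, the last holds). Time passes only in rows, so rows that do not move let the fingers close. It gives the time, the measured TCP pose, the force, the opening and the grip force at its end, in the units of the state.
- bot.get_state(): the state, without advancing time (a new reading comes with each control period).
- eyes.read_camera(name): name is "scene" or "top" or "wrist"; returns a dict with "frame" (400x640x3 uint8, blue, green, red), "range_z" (400x640 float32, mm along the optical axis (not along the pixel's ray), 0 where there is no reading), "mtx" (3x3 intrinsics, pixels), "k1" (the pictures are not rectified: a ray, as slopes to the right and down, at radius r is drawn at 1 + k1 r^2 times it, then the intrinsics apply), "view" (4x4, takes a point from world to camera coordinates); the wrist camera has in their place "tool_from_camera" (4x4, takes a point from camera to tool coordinates, whose origin is the TCP and whose axes are the flange's). Camera axes: x right, y up, looking along -z (the intrinsics and any distortion apply to the point x, -y, -z); pixel columns grow to the right and rows downward; lengths in mm; the calibration is good to about 2 mm. A picture is of the moment at which its call begins: read the wrist's pose just before it.
- bot.job_done(): hands the job in; it is judged then, once.
The state is a dict: "t": time; "joints": joint angles; "qd": joint speeds; "joint_efforts": joint torques, N m; "tcp_pos": TCP position; "tcp_rot": TCP orientation; "ft_force": force on the tool from outside, world axes, zero at the start; "moment": the same for the moment, N m; "grip_width": opening from 0.0 (shut) to 1.0 (fully open); "grip_force": force on a finger pad.
Only numpy, scipy, OpenCV 4.12 (cv2) and the standard library are available. Lean on these libraries where they do the work, as an engineer would, in place of code of your own. Each camera call takes 0.05 s, during which the arm holds its last target. There are 200 camera calls.

## Task

Tidy the ragged row of four black candle jars on the display board: take the ruler by its wooden grip and push the jars away from you with its face until the near side of every jar stands over the copper strip, so that the row is straight. Then stand the ruler back on the table, clear of the board on your side, and let go of it. Do not touch the jars with the gripper, keep them upright on the board, and leave everything else alone.

Things in the scene. Friction and masses are not known exactly. Their poses are not given: they have to be found in the camera images.
- board: fixed pale cream display board on the table, 18 mm thick, 230 mm deep (x), 560 mm long (y). Origin at table height; x points away from the robot, across the row (within 0.12 rad of world x); near edge at x = -90 mm, far edge at +140 mm. The jars stand on its top, 18 mm above the table.
- strip (a point): middle of the straight copper strip let flush into the top of the board, 12 mm wide, running the whole length of the board along the board's y. The point lies on the board's top; its axes are the board's.
- ruler: aluminium angle ruler, 0.35 kg, on the table between robot and board. Origin under its grip, on its underside; x towards its working face, y along it. Face: upright flange at x = +40 mm, 30 mm high, 360 mm long; base 6 mm thick, x = -20 to +40 mm. Grip: light-wood 30 x 30 mm post at the origin, 6 to 110 mm up: closing along y on its upper part keeps fingers clear of the jars.
- jar1: matt black candle jar with a grey band, round, 70 mm across, 79 mm tall with its wick, about 0.26 kg; one of four in a ragged row along the board, in any order. It slides when pushed low. Near sides of the jars start 20 to 60 mm short of the strip's middle line, on the robot's side. Origin at the centre of its underside.
- jar2: matt black candle jar with a grey band, round, 70 mm across, 79 mm tall with its wick, about 0.26 kg; one of four in a ragged row along the board, in any order. It slides when pushed low. Near sides of the jars start 20 to 60 mm short of the strip's middle line, on the robot's side. Origin at the centre of its underside.
- jar3: matt black candle jar with a grey band, round, 70 mm across, 79 mm tall with its wick, about 0.26 kg; one of four in a ragged row along the board, in any order. It slides when pushed low. Near sides of the jars start 20 to 60 mm short of the strip's middle line, on the robot's side. Origin at the centre of its underside.
- jar4: matt black candle jar with a grey band, round, 70 mm across, 79 mm tall with its wick, about 0.26 kg; one of four in a ragged row along the board, in any order. It slides when pushed low. Near sides of the jars start 20 to 60 mm short of the strip's middle line, on the robot's side. Origin at the centre of its underside.
- amber_jar: bystander, to be left alone: amber glass jar with a cork lid, 56 mm across, 70 mm tall, standing on the board beyond the row. Origin at the centre of its underside.
- tin: bystander, to be left alone: flat steel tin, 68 mm across, 28 mm tall, on the board beyond the row. Origin at the centre of its underside.
- votive: bystander, to be left alone: white ceramic cup, 56 mm across, 55 mm tall, on the board past the left (+y) end of the row. Origin at the centre of its underside.
- bowl: bystander, to be left alone: wooden bowl, 100 mm across, 45 mm tall, on the table to the left of the ruler. Origin at the centre of its underside.
- gift_box: bystander, to be left alone: cardboard gift box with a purple lid, 74 x 74 x 61 mm, on the table to the right of the ruler. Origin at the centre of its underside.
- brush: bystander, to be left alone: hand brush 160 mm long, lying on the table to the right of the board. Origin at its underside, mid-length.

How it is judged:
By the outcome, as a careful person would: the job done as asked, in the order asked, and still so for the second after the job is handed in, with the robot touching nothing.
It also fails if it takes over 48 s, if anything falls off the work surface, if the arm or the gripper's body presses on something with over 40 N, if the wrist force passes 120 N, or if a joint passes its speed limit or range.

## Working session

There is one attempt and no reset: what is moved stays moved. The work goes in short steps, Python scripts to look and compute and a tool call to move; the robot and the scene stay as the last step left them, time stands still between calls to the robot, and variables do not carry over. Pictures are saved under pics/ and viewed, at most 10 in all, crops included, and the job is handed in when it is done.

Besides the shell and the picture viewer there is one more tool, called after ">>>" by a JSON object that holds its "name" and its "arguments". drive_tool: Moves the arm, as the interface text tells. Its arguments: {"type":"object","properties":{"commands":{"type":"array","items":{"type":"array"}},"grip_force":{"type":"number"}},"required":["commands"]}

```bash
mkdir -p pics; cat > h.py <<'E'
import numpy as np,cv2
from workcell import bot,eyes
def ray(c,u,v):
    m=c["mtx"];d=np.array([(u-m[0,2])/m[0,0],(v-m[1,2])/m[1,1]]);s=d.copy()
    for _ in range(20): s=d/(1+c["k1"]*(s@s))
    return s
def pt(c,u,v,z):  # world point on plane z
    T=np.linalg.inv(c["view"]);s=ray(c,u,v);o=T[:3,3];d=T[:3,:3]@[s[0],-s[1],-1]
    return o+d*(z-o[2])/d[2]
def cloud(c,step=1):
    v,u=np.mgrid[0:400:step,0:640:step];m=c["mtx"]
    d=np.stack([(u-m[0,2])/m[0,0],(v-m[1,2])/m[1,1]],-1);s=d.copy()
    for _ in range(20): s=d/(1+c["k1"]*(s**2).sum(-1,keepdims=True))
    z=c["range_z"][::step,::step];P=np.stack([s[...,0]*z,-s[...,1]*z,-z,np.ones_like(z)],-1)
    W=(P@np.linalg.inv(c["view"]).T)[...,:3];W[z==0]=np.nan
    return W
E
python3 - <<'E'
from h import *
for n in("top","scene"):
    c=eyes.read_camera(n);cv2.imwrite(f"pics/{n}0.png",c["frame"]);np.save(n+"0.npy",c,allow_pickle=True)
    T=np.linalg.inv(c["view"]);print(n,T[:3].round(3).tolist(),c["mtx"].tolist(),c["k1"],(c["range_z"]>0).mean())
print(bot.get_state())
E
```

```text
top [[0.019, 0.99, -0.139, 480.616], [-0.999, 0.015, -0.03, -24.909], [-0.028, 0.14, 0.99, 1056.318]] [[367.06763983322026, 0.0, 312.31426917813315], [0.0, 367.06763983322026, 199.50819201060932], [0.0, 0.0, 1.0]] -0.010156479189314895 0.99633203125
scene [[-0.225, -0.625, 0.747, 1351.131], [0.974, -0.146, 0.172, 187.832], [0.002, 0.767, 0.642, 703.288]] [[403.85289427183267, 0.0, 313.8408019559824], [0.0, 403.85289427183267, 200.58992855861135], [0.0, 0.0, 1.0]] -0.052958975983131 0.9921171875
{'t': 0.1, 'joints': array([ 1.26456272e+00,  3.53566209e-01,  1.63401318e+00, -3.85155517e-06,
        1.15520982e+00, -2.37762972e-03]), 'qd': array([-0.00196241, -0.00145491, -0.00297292,  0.00038639,  0.00106558,
        0.00149947]), 'joint_efforts': array([-1.19782297e-03, -5.94899583e+01, -3.34927869e+01,  6.97696977e-02,
        1.84322451e-02, -7.18215597e-05]), 'tcp_pos': array([186.8616814 , 595.96990078, 213.96662087]), 'tcp_rot': array([-4.75432005e-01, -3.10522652e+00,  1.85795584e-03]), 'ft_force': array([ 2.33921585e-04, -6.22977028e-01,  2.84043298e-01]), 'moment': array([-0.0226027 , -0.02921421, -0.03447739]), 'grip_force': 0.0, 'grip_width': 0.9978731694248303}
```

View pics/top0.png

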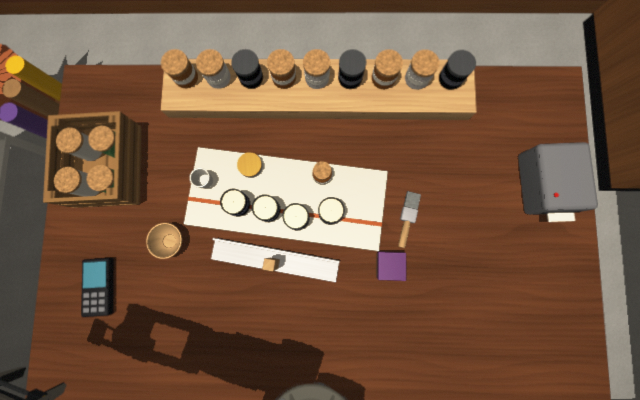

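View pics/scene0.png

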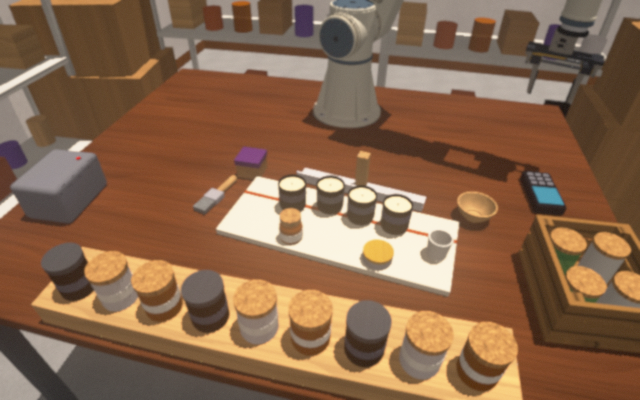

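The top view shows the board with corners near (197,148), (387,171), (380,249) and (184,226), and the strip from (187,201) to (381,223). The jars are at (233,202), (265,208), (296,216) and (331,210). The ruler runs (212,250)–(338,270) with its grip top at (269,264). The scene view agrees, with the grip at (363,168).

```bash
cat > meas.py <<'E'
from h import *
def strip(c,z=18):
    f=c["frame"].astype(int);b,g,r=f[...,0],f[...,1],f[...,2]
    W=cloud(c);m=(r-g>60)&(r>130)&(np.abs(W[...,2]-z)<8)
    v,u=np.nonzero(m);P=np.array([pt(c,a,d,z)[:2] for a,d in zip(u,v)])
    for _ in range(4):
        k=np.polyfit(P[:,1],P[:,0],1);e=P[:,0]-np.polyval(k,P[:,1]);P=P[np.abs(e)<max(2.5*e.std(),3)]
    return k,len(P),P[:,1].min(),P[:,1].max()
def blob(W,z0,z1,x0,x1,y0,y1):
    m=(W[...,2]>z0)&(W[...,2]<z1)&(W[...,0]>x0)&(W[...,0]<x1)&(W[...,1]>y0)&(W[...,1]<y1)
    return m
E
python3 - <<'E'
from meas import *
cs={n:np.load(n+"0.npy",allow_pickle=True).item() for n in("top","scene")}
for n,c in cs.items():
    print(n,"strip",strip(c))
    W=cloud(c)
    m=blob(W,70,140,200,760,-330,400).astype(np.uint8)
    k,l,s,ce=cv2.connectedComponentsWithStats(m)
    for i in range(1,k):
        if s[i,4]>15:
            q=W[l==i];print(n,ce[i].round(1),s[i,4],q.mean(0).round(1),q.min(0).round(1),q.max(0).round(1))
# jar near/top, grip by two-view picks
t=cs["top"];s=cs["scene"]
def crop(c,x0,y0,w,h,f,name): cv2.imwrite(name,cv2.resize(c["frame"][y0:y0+h,x0:x0+w],None,fx=f,fy=f,interpolation=cv2.INTER_CUBIC))
crop(t,180,140,220,150,3.6,"pics/topc.png");crop(s,210,130,260,160,3,"pics/scenec.png")
E
```

```text
top strip (array([1.17832657e-01, 5.82148161e+02]), 306, np.float64(-187.84958419414832), np.float64(366.82627977919265))
top [321.8 170.2] 274 [697.1 -19.2  87.1] [673.8 -44.   71.2] [723.1   4.7  93.2]
top [199.2 176.9] 91 [677.5 318.7  72.9] [651.2 290.9  70.3] [702.7 345.4  76.6]
top [233.5 201.7] 589 [607.8 215.6  90.1] [573.4 181.5  70.3] [641.4 251.3 100. ]
top [265.  207.4] 576 [593.6 130.4  90.1] [558.9  96.4  70.2] [629. 165.  99.]
top [330.9 210.1] 568 [589.2 -44.7  90.2] [555.4 -79.2  71. ] [623.6 -10.6  99.5]
top [295.5 216. ] 569 [571.9  48.5  90.3] [537.5  15.   73.9] [606.4  83.6 100.4]
top [269.4 264.2] 160 [445.6 111.1 106.8] [428.5  96.7  71.1] [461.  129.  115.3]
scene strip (array([1.19131258e-01, 5.79275478e+02]), 185, np.float64(-189.83306949226554), np.float64(367.7728200118724))
scene [362.5 160.5] 225 [453.4 114.3  96.5] [429.8  97.2  70.2] [465.3 130.5 114.7]
scene [291.4 186.7] 616 [596.  -42.6  89. ] [555.1 -79.2  70.1] [626.6  -9.1  99.8]
scene [329.7 187.8] 623 [578.6  50.3  88.9] [536.1  15.1  70.3] [608.5  84.5  99.7]
scene [361.5 198. ] 671 [600.3 132.3  89. ] [556.2  97.   70.1] [631.  166.7  99.2]
scene [397.  207.2] 717 [614.7 217.6  88.9] [573.  182.7  70.1] [645.2 252.3  99.9]
scene [289.6 217.6] 361 [703.6 -17.2  86.3] [671.5 -43.2  70.4] [723.9   5.8  92.3]
scene [440.7 237.4] 131 [676.3 320.4  72.8] [650.  292.7  70.1] [705.4 345.   76.2]
```

View pics/topc.png

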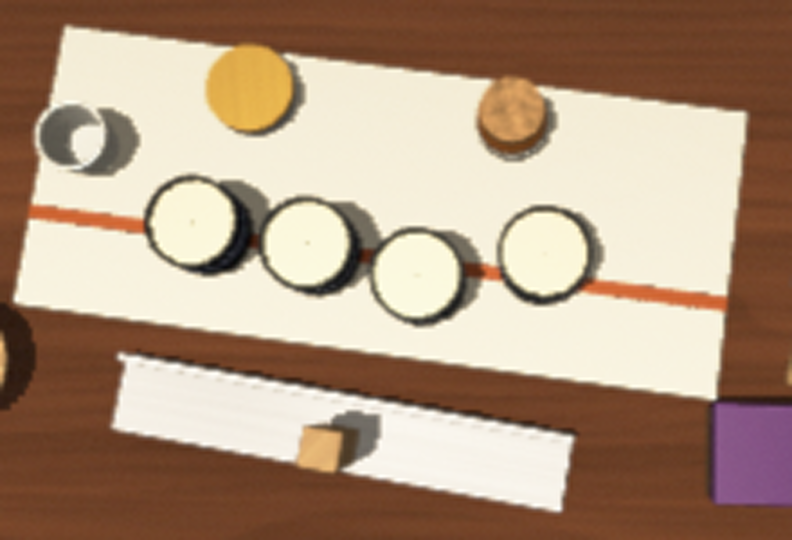

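View pics/scenec.png

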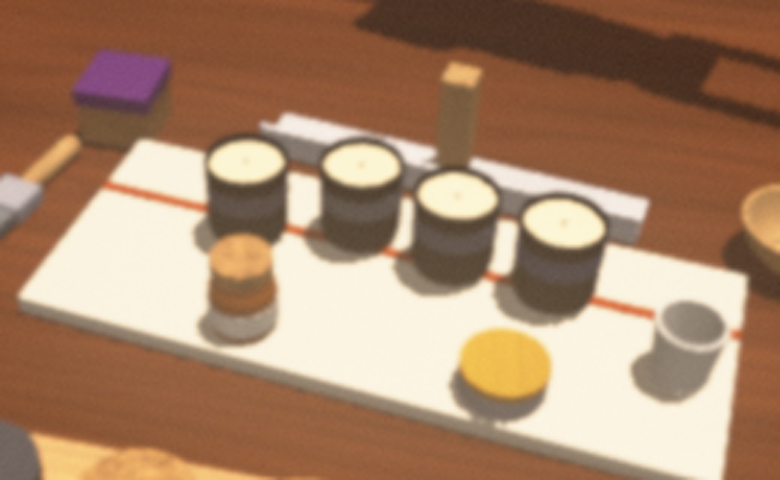

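```bash
cat > plan.py <<'E'
from h import *
from scipy.spatial.transform import Rotation as R
def tool():
    s=bot.get_state();M=R.from_rotvec(s["tcp_rot"]).as_matrix();y=M[:,1]
    return s,M,np.arctan2(y[1],y[0])
E
python3 - <<'E'
from meas import *;from plan import *
for n in("top","scene"):
    c=np.load(n+"0.npy",allow_pickle=True).item();W=cloud(c)
    f=c["frame"].astype(int);bright=(f.min(-1)>150)
    # ruler flange top (z~30): bright pixels on ruler region
    L=lambda y:582+.118*y-90*1.007  # board near edge approx
    m=blob(W,24,36,380,560,-120,330)&(W[...,0]<L(W[...,1])+15)&bright
    P=W[m];k=np.polyfit(P[:,1],P[:,0],1);print(n,"flange",len(P),k,np.arctan(k[0]),P.min(0).round(1),P.max(0).round(1),P.mean(0).round(1))
    m=blob(W,2,14,360,560,-120,330)&bright&(W[...,0]<L(W[...,1])+5)
    P=W[m];print(n,"base",len(P), P.min(0).round(1),P.max(0).round(1),P.mean(0).round(1)) if len(P) else 0
    m=blob(W,12,22,450,800,-250,420)&bright;P=W[m];print("board",np.median(P[:,2]))
    rr=cv2.minAreaRect(P[:,:2].astype(np.float32));print(cv2.boxPoints(rr).round(0).tolist())
# grip top centre by two views (scene picks from the crop)
t=np.load("top0.npy",allow_pickle=True).item();s=np.load("scene0.npy",allow_pickle=True).item()
# crop px -> image px; top face centre of the grip
a=(180+322/3.6,140+447/3.6);b=(210+462/3,130+74/3)
for z in(100,105,110,115):print(z,pt(t,*a,z).round(1),pt(s,*b,z).round(1))
st,M,y=tool();print(M.round(3).tolist(),y)
E
```

```text
top flange 255 [1.60338787e-01 4.64015961e+02] 0.15898557525459656 [429.8 -67.5  25.5] [511.9 283.1  35.9] [481.4 108.4  30.2]
top base 2088 [398.7 -68.5   2. ] [504.4 293.8  12.9] [452.2 111.    6.1]
board 17.92271343984271
[[424.0, -232.0], [708.0, -265.0], [778.0, 350.0], [494.0, 383.0]]
scene flange 124 [1.60471271e-01 4.64132527e+02] 0.1591147360230596 [449.9 -67.5  26.1] [512.4 285.7  33.7] [480.9 104.2  30.3]
scene base 479 [396.7 -73.3   2.1] [484.6 294.3  11.8] [438.8 133.6   7. ]
board 18.857952969345376
[[477.0, -238.0], [710.0, -265.0], [780.0, 350.0], [547.0, 376.0]]
100 [445.3 111.9 100. ] [429.8 114.9 100. ]
105 [445.5 111.2 105. ] [437.4 115.5 105. ]
110 [445.7 110.5 110. ] [445.  116.1 110. ]
115 [445.9 109.8 115. ] [452.7 116.7 115. ]
[[-0.954, 0.299, -0.0], [0.299, 0.954, -0.001], [-0.0, -0.001, -1.0]] 1.2669419016220869
```

>>> {"name": "drive_tool", "arguments": {"commands": [[[0,0,0.08],[0.5,-0.94,0],1],[[0,0,0.08],[0.5,-0.94,0],1],[[0,0,0.08],[0.5,-0.94,0],1],[[0,0,0.08],[0.5,-0.94,0],1],[[0,0,0.08],[0.5,-0.94,0],1],[[0,0,0.08],[0.5,-0.94,0],1],[[0,0,0.08],[0.5,-0.94,0],1],[[0,0,0.08],[0.5,-0.94,0],1]]}}

```text
t: 0.77
tcp_pos: [307.2, 369.2, 214.4]
tcp_rot: [-0.37, -3.12, 0.001]
ft_force: [1.1, 0.0, 0.1]
grip_width: 1.0
grip_force: 0.0
```

>>> {"name": "drive_tool", "arguments": {"commands": [[[0,0,0.08],[0.5,-0.94,0],1],[[0,0,0.08],[0.5,-0.94,0],1],[[0,0,0.08],[0.5,-0.94,0],1],[[0,0,0.08],[0.5,-0.94,0],1],[[0,0,0.08],[0.5,-0.94,0],1],[[0,0,0.08],[0.5,-0.94,0],1],[[0,0,0.08],[0.5,-0.94,0],1],[[0,0,0.08],[0.5,-0.94,0],1]]}}

```text
t: 1.43
tcp_pos: [427.2, 143.6, 214.5]
tcp_rot: [-0.266, -3.13, 0.0]
ft_force: [0.6, -0.0, 0.4]
grip_width: 1.002
grip_force: 0.0
```

>>> {"name": "drive_tool", "arguments": {"commands": [[[0,0,0.08],[0.6,-1,0],1],[[0,0,0],[0,0,0],1],[[0,0,0],[0,0,0],1]]}}

```text
t: 1.68
tcp_pos: [445.3, 113.8, 214.3]
tcp_rot: [-0.259, -3.13, 0.0]
ft_force: [-0.0, -0.3, -0.6]
grip_width: 0.999
grip_force: 0.0
```

```bash
python3 - <<'E'
from plan import *
s,M,y=tool();c=eyes.read_camera("wrist");cv2.imwrite("pics/w1.png",c["frame"])
print(s["t"],s["tcp_pos"],y,M.round(3).tolist(),c["tool_from_camera"].round(3).tolist())
T=np.eye(4);T[:3,:3]=M;T[:3,3]=s["tcp_pos"];c["view"]=np.linalg.inv(T@c["tool_from_camera"]);np.save("w1.npy",c,allow_pickle=True)
W=cloud(c);m=(W[...,2]>100)&(W[...,2]<125)&(np.abs(W[...,0]-446)<50)&(np.abs(W[...,1]-113)<50)
P=W[m];print(len(P),P.mean(0),P.min(0),P.max(0))
if len(P)>5:print(cv2.minAreaRect(P[:,:2].astype(np.float32)))
E
```

```text
1.6833 [445.30822282 113.82930307 214.3331506 ] 1.4058915157358596 [[-0.986, 0.164, -0.001], [0.164, 0.986, -0.0], [0.001, -0.0, -1.0]] [[0.001, 0.961, 0.277, 78.143], [1.0, -0.0, -0.0, 0.066], [-0.0, 0.277, -0.961, -170.791], [0.0, 0.0, 0.0, 1.0]]
978 [443.33662178 114.75143289 110.06011996] [428.31673697  98.31044492 100.54964233] [460.77093306 130.83985757 113.27834009]
((444.5654296875, 114.31686401367188), (29.627737045288086, 29.639307022094727), 81.09676361083984)
```

View pics/w1.png

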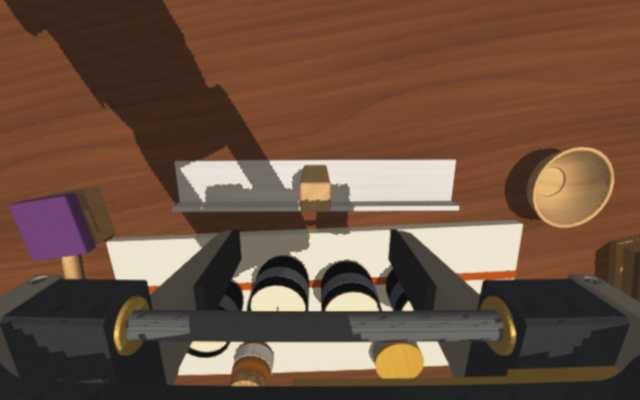

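The wrist view shows the grip top at (315,187). It stands 110 mm high, centred at (444.6, 114.3), between the open fingers and nearly square to them.

>>> {"name": "drive_tool", "arguments": {"commands": [[[0,0,0.09],[-0.02,0.02,-0.97],1],[[0,0,0],[0,0,-0.97],1],[[0,0,0],[0,0,-0.97],1],[[0,0,0],[0,0,-0.97],1],[[0,0,0],[0,0,-0.96],1],[[0,0,0],[0,0,0],1]]}}

```text
t: 2.23
tcp_pos: [440.2, 116.1, 65.3]
tcp_rot: [-0.235, -3.125, 0.004]
ft_force: [-1.0, -1.2, -0.3]
grip_width: 1.0
grip_force: 0.0
```

>>> {"name": "drive_tool", "arguments": {"commands": [[[0,0,0],[0,0,0],0],[[0,0,0],[0,0,0],0],[[0,0,0],[0,0,0],0],[[0,0,0],[0,0,0],0],[[0,0,0],[0,0,0],0],[[0,0,0],[0,0,0],0],[[0,0,0],[0,0,0],0],[[0,0,0],[0,0,0],0]], "grip_force": 50}}

```text
t: 2.9
tcp_pos: [444.5, 115.7, 69.6]
tcp_rot: [0.239, 3.132, 0.0]
ft_force: [0.5, -0.0, 0.3]
grip_width: 0.441
grip_force: 0.0
```

```bash
python3 - <<'E'
from plan import *
s,M,y=tool();print(s["t"],s["tcp_pos"],y,M[:,2],s["ft_force"],s["grip_width"],s["grip_force"])
E
```

```text
2.9 [444.46582512 115.74867101  69.63861418] 1.4186480172550737 [ 3.54814585e-04  1.04139382e-04 -9.99999932e-01] [ 0.51221517 -0.04580984  0.30483207] 0.4407613413895801 0.0
```

>>> {"name": "drive_tool", "arguments": {"commands": [[[0,0,0],[0,0,0],0],[[0,0,0],[0,0,0],0],[[0,0,0],[0,0,0],0],[[0,0,0],[0,0,0],0],[[0,0,0],[0,0,0],0],[[0,0,0],[0,0,0],0]]}}

```text
t: 3.4
tcp_pos: [444.4, 115.6, 69.4]
tcp_rot: [-0.238, -3.133, 0.0]
ft_force: [-0.8, -3.5, 4.5]
grip_width: 0.325
grip_force: 50.0
```

>>> {"name": "drive_tool", "arguments": {"commands": [[[0,0,0],[0,0,0.3],0],[[0,0,0],[0,0,0.3],0],[[0,0,0],[0,0,0.3],0],[[0,0,0],[0,0,0.3],0],[[0,0,0],[0,0,0],0],[[0,0,0],[0,0,0],0]]}}

```text
t: 3.9
tcp_pos: [444.9, 116.0, 106.2]
tcp_rot: [0.238, 3.131, 0.001]
ft_force: [0.4, -0.0, -3.2]
grip_width: 0.32
grip_force: 50.0
```

```bash
cat > rul.py <<'E'
from meas import *;from plan import *
def look(tag):
    s,M,y=tool();print("t",s["t"],"tcp",s["tcp_pos"].round(1),"yang",round(y,4),"tilt",M[:,2].round(4),"F",s["ft_force"].round(1),"g",round(s["grip_width"],3),round(s["grip_force"],1))
    for n in("top","scene"):
        c=eyes.read_camera(n);np.save(n+tag+".npy",c,allow_pickle=True);cv2.imwrite(f"pics/{n}_{tag}.png",c["frame"])
    return s
E
python3 - <<'E'
from rul import *
s=look("1");g=s["tcp_pos"]
for n in("top","scene"):
    c=np.load(n+"1.npy",allow_pickle=True).item();W=cloud(c);f=c["frame"].astype(int)
    d=(W[...,0]-g[0])*.988-(W[...,1]-g[1])*.153  # along ruler x
    t=(W[...,0]-g[0])*.153+(W[...,1]-g[1])*.988
    for nm,a,b,z0,z1 in(("base",-25,28,20,60),("flange",31,44,55,85)):
        m=(d>a)&(d<b)&(W[...,2]>z0)&(W[...,2]<z1)&(f.min(-1)>110)&(np.abs(t)<190)
        P=np.c_[t[m],d[m],W[m][:,2]]
        if len(P)>20:
            k=np.linalg.lstsq(np.c_[P[:,:2],np.ones(len(P))],P[:,2],rcond=None)[0];print(n,nm,len(P),k.round(4),P.min(0).round(1),P.max(0).round(1))
E
```

```text
t 3.9 tcp [444.9 116.  106.2] yang 1.4189 tilt [ 1.8e-03  5.0e-04 -1.0e+00] F [ 0.4 -0.  -3.2] g 0.32 50.0
top base 242 [3.00000e-03 3.60000e-03 4.27467e+01] [-180.3  -18.1   37.9] [178.6  28.   48. ]
top flange 92 [ 1.30000e-03 -4.61000e-02  6.84164e+01] [-178.3   35.1   56.2] [178.7  41.3  71.6]
scene base 403 [4.00000e-04 5.95000e-02 4.38558e+01] [-179.8  -23.4   40.2] [180.1   5.3  47.2]
scene flange 319 [-1.80000e-03 -2.16000e-01  7.26264e+01] [-179.7   31.5   55.1] [179.8  43.5  70.3]
```

>>> {"name": "drive_tool", "arguments": {"commands": [[[0,0,0.11],[0.25,-0.1,0],0],[[0,0,0.11],[0.25,-0.1,0],0],[[0,0,0.1],[0.25,-0.1,0],0],[[0,0,0],[0.25,-0.1,-0.1],0],[[0,0,0],[0.25,-0.1,-0.2],0],[[0,0,0],[0.25,-0.06,-0.2],0],[[0,0,0],[0,0,0],0],[[0,0,0],[0,0,0],0]]}}

```text
t: 4.67
tcp_pos: [489.1, 98.7, 89.5]
tcp_rot: [-0.187, -3.134, 0.001]
ft_force: [-0.7, -0.0, -3.5]
grip_width: 0.319
grip_force: 50.0
```

```bash
cat > f.py <<'E'
from rul import *
import sys
tag=sys.argv[1];s=look(tag);g=s["tcp_pos"];ps=-.118
n_=np.array([np.cos(ps),np.sin(ps)]);t_=np.array([-n_[1],n_[0]])
print("face n by tcp",g[:2]@n_+40,"t",g[:2]@t_)
for nm in("top","scene"):
    c=np.load(nm+tag+".npy",allow_pickle=True).item();W=cloud(c);f=c["frame"].astype(int)
    k,N,_,_=strip(c);print(nm,"strip slope",round(k[0],4),N,"n",round(float(np.array([k[1]+k[0]*90,90])@n_),1))
    N_=W[...,:2]@n_;T_=W[...,:2]@t_
    for tj in(287,200,116.5,25):
        m=(np.abs(T_-tj)<39)&(N_>510)&(N_<660)&(W[...,2]>78)&(W[...,2]<94)
        m&=(f.min(-1)>-1)
        if m.sum()>50:
            P=np.c_[N_[m],T_[m]].astype(np.float32);(a,b),r=cv2.minEnclosingCircle(P);print("  jar",round(a,1),round(b,1),"r",round(r,1),"near",round(a-35,1),"min",round(P[:,0].min(),1),m.sum())
    d=N_-g[:2]@n_;t=T_-g[:2]@t_
    m=(d>31)&(d<45)&(np.abs(t)<185)&(np.abs(W[...,2]-(g[2]-69.5+30))<6)&(f.min(-1)>100)
    if m.sum()>20:
        kk=np.polyfit(t[m],N_[m],1);print("  flange n",N_[m].mean().round(1),"max",np.percentile(N_[m],97).round(1),"slope",kk[0].round(4),"z",np.median(W[m][:,2]).round(1),m.sum())
E
python3 f.py 2
```

```text
t 4.6667 tcp [489.1  98.7  89.5] yang 1.4516 tilt [-1.7e-03 -3.0e-04 -1.0e+00] F [-0.7 -0.  -3.5] g 0.319 50.0
face n by tcp 514.1227941437154 t 155.5831088325018
top strip slope 0.1177 288 n 578.1
  jar 579.2 286.8 r 35.3 near 544.2 min 544.4 477
  jar 575.9 199.0 r 33.8 near 540.9 min 551.0 379
  jar 562.2 115.4 r 34.6 near 527.2 min 527.9 460
  jar 591.1 24.9 r 35.1 near 556.1 min 556.5 473
  flange n 511.5 max 513.9 slope 0.0043 z 49.7 53
scene strip slope 0.1194 167 n 575.2
  jar 580.4 287.3 r 35.5 near 545.4 min 544.9 509
  jar 575.9 201.4 r 36.2 near 540.9 min 539.9 471
  jar 563.0 116.5 r 35.6 near 528.0 min 528.4 432
  jar 591.7 25.6 r 36.3 near 556.7 min 556.6 432
  flange n 512.5 max 516.2 slope 0.0032 z 49.8 91
```

>>> {"name": "drive_tool", "arguments": {"commands": [[[0,0,0],[0.13,-0.016,0.03],0],[[0,0,0],[0.15,-0.018,0],0],[[0,0,0],[0.15,-0.018,0],0],[[0,0,0],[0.15,-0.018,0],0],[[0,0,0],[0.15,-0.018,0],0],[[0,0,0],[0.15,-0.018,0],0],[[0,0,0],[0.12,-0.014,0],0],[[0,0,0],[0,0,0],0]]}}

```text
t: 5.43
tcp_pos: [519.4, 95.3, 91.0]
tcp_rot: [-0.185, -3.135, 0.0]
ft_force: [-2.6, 0.1, -2.6]
grip_width: 0.323
grip_force: 50.0
```

```bash
python3 f.py 3
```

```text
t 5.4333 tcp [519.4  95.3  91. ] yang 1.4526 tilt [-1.e-03 -2.e-04 -1.e+00] F [-2.6  0.1 -2.6] g 0.323 50.0
face n by tcp 544.6102769630543 t 155.74063114289484
top strip slope 0.1182 280 n 578.1
  jar 583.2 286.9 r 35.1 near 548.2 min 570.5 277
  jar 603.5 209.1 r 21.3 near 568.5 min 595.8 54
  jar 580.1 115.2 r 34.8 near 545.1 min 546.1 381
  jar 590.8 25.1 r 34.9 near 555.8 min 556.2 470
  flange n 542.3 max 545.0 slope 0.0047 z 51.1 79
scene strip slope 0.1193 149 n 575.4
  jar 582.1 287.4 r 35.8 near 547.1 min 547.1 506
  jar 562.6 191.0 r 56.3 near 527.6 min 510.3 496
  jar 565.2 127.0 r 54.2 near 530.2 min 513.1 479
  jar 591.1 27.6 r 36.9 near 556.1 min 557.0 427
  flange n 543.3 max 547.0 slope -0.0007 z 50.2 81
```

>>> {"name": "drive_tool", "arguments": {"commands": [[[0,0,0],[0.13,-0.015,0],0],[[0,0,0],[0.15,-0.018,0],0],[[0,0,0],[0.15,-0.018,0],0],[[0,0,0],[0.15,-0.018,0],0],[[0,0,0],[0.15,-0.018,0],0],[[0,0,0],[0.1,-0.012,0],0],[[0,0,0],[0.06,-0.007,0],0],[[0,0,0],[0,0,0],0]]}}

```text
t: 6.2
tcp_pos: [544.7, 92.1, 90.8]
tcp_rot: [-0.187, -3.133, 0.001]
ft_force: [-6.9, 0.9, -1.5]
grip_width: 0.324
grip_force: 50.0
```

```bash
python3 f.py 4; python3 -c "
import cv2;a=cv2.imread('pics/scene_4.png')[130:290,210:470];cv2.imwrite('pics/s4c.png',cv2.resize(a,None,fx=3,fy=3,interpolation=2))"
```

```text
t 6.2 tcp [544.7  92.1  90.8] yang 1.4518 tilt [-3.3e-03 -2.0e-04 -1.0e+00] F [-6.9  0.9 -1.5] g 0.324 50.0
face n by tcp 570.0452060132102 t 155.56647509344657
top strip slope 0.1177 250 n 578.2
  jar 621.9 288.9 r 30.0 near 586.9 min 612.1 124
  jar 605.7 115.3 r 35.2 near 570.7 min 570.5 350
  jar 603.9 24.6 r 34.3 near 568.9 min 569.8 472
  flange n 566.7 max 569.6 slope -0.0074 z 50.4 70
scene strip slope 0.1193 142 n 575.3
  jar 606.9 287.3 r 36.1 near 571.9 min 571.5 543
  jar 584.9 188.8 r 59.4 near 549.9 min 528.6 522
  jar 590.2 127.7 r 54.9 near 555.2 min 537.1 491
  jar 606.4 23.9 r 37.1 near 571.4 min 571.9 451
  flange n 568.8 max 572.0 slope 0.0049 z 51.0 77
```

View pics/s4c.png

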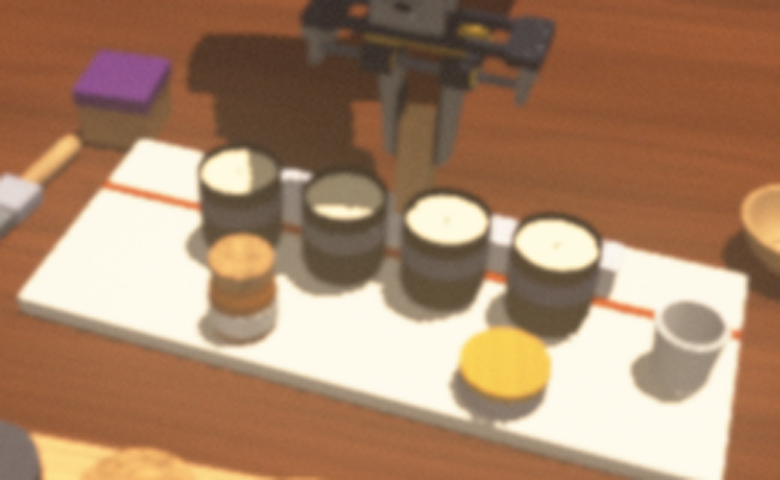

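The jars are in line and upright against the ruler, about 6 mm short of the strip's middle line, which shows between them at around (390,254) and (490,270) in the crop. I'll push the last 6 mm.

>>> {"name": "drive_tool", "arguments": {"commands": [[[0,0,0],[0.08,-0.01,0],0],[[0,0,0],[0.08,-0.01,0],0],[[0,0,0],[0.04,-0.005,0],0],[[0,0,0],[0,0,0],0],[[0,0,0],[0,0,0],0]]}}

```text
t: 6.72
tcp_pos: [550.8, 91.4, 90.6]
tcp_rot: [-0.186, -3.133, 0.001]
ft_force: [-5.4, 0.1, -4.9]
grip_width: 0.324
grip_force: 50.0
```

```bash
python3 f.py 5
```

```text
t 6.7167 tcp [550.8  91.4  90.6] yang 1.452 tilt [-2.7e-03 -2.0e-04 -1.0e+00] F [-5.4  0.1 -4.9] g 0.324 50.0
face n by tcp 576.2087901380394 t 155.58244956620592
top strip slope 0.1829 291 n 587.9
  jar 629.3 292.3 r 26.8 near 594.3 min 622.7 92
  jar 610.3 113.5 r 33.7 near 575.3 min 576.7 331
  jar 610.9 24.8 r 35.2 near 575.9 min 576.7 470
  flange n 572.8 max 575.9 slope -0.0064 z 50.5 69
scene strip slope 0.1204 121 n 575.6
  jar 613.2 287.5 r 35.7 near 578.2 min 577.5 544
  jar 591.5 193.0 r 57.8 near 556.5 min 538.5 525
  jar 595.6 126.1 r 54.4 near 560.6 min 543.5 510
  jar 611.9 25.7 r 35.8 near 576.9 min 576.9 443
  flange n 574.9 max 578.1 slope 0.0048 z 50.5 75
```

>>> {"name": "drive_tool", "arguments": {"commands": [[[0,0,0],[-0.1,0.012,0],0],[[0,0,0],[-0.3,0.036,0],0],[[0,0,0],[-0.6,0.07,0],0],[[0,0,0],[-0.7,0.083,0],0],[[0,0,0],[-0.7,0.083,0],0],[[0,0,0],[0,0,0],0]]}}

```text
t: 7.32
tcp_pos: [475.9, 99.9, 91.0]
tcp_rot: [-0.185, -3.134, 0.001]
ft_force: [-1.1, 0.0, -3.4]
grip_width: 0.324
grip_force: 50.0
```

```bash
python3 f.py 6; python3 -c "
from h import *
c=np.load('top0.npy',allow_pickle=True).item();b=cloud(c)
n=b[...,0]*.993-b[...,1]*.1177;t=b[...,0]*.1177+b[...,1]*.993
print('board near edge n',pt(c,380,249,18),pt(c,184,226,18),'bowl',pt(c,164,241,40),'box',pt(c,392,267,61))
import cv2;a=cv2.imread('pics/top_6.png')[140:290,180:400];cv2.imwrite('pics/t6c.png',cv2.resize(a,None,fx=3.6,fy=3.6,interpolation=2))"
```

```text
t 7.3167 tcp [475.9  99.9  91. ] yang 1.4527 tilt [-2.6e-03 -4.0e-04 -1.0e+00] F [-1.1  0.  -3.4] g 0.324 50.0
face n by tcp 500.8035961645446 t 155.26204899156625
top strip slope 0.1175 695 n 577.8
  jar 612.2 286.6 r 35.4 near 577.2 min 577.6 473
  jar 611.1 199.0 r 34.7 near 576.1 min 577.8 469
  jar 611.2 115.2 r 34.9 near 576.2 min 576.4 473
  jar 610.9 25.0 r 35.1 near 575.9 min 575.9 471
  flange n 498.0 max 501.5 slope 0.0071 z 51.6 50
scene strip slope 0.1194 160 n 575.4
  jar 613.7 287.5 r 35.7 near 578.7 min 578.6 545
  jar 612.8 201.0 r 36.0 near 577.8 min 576.9 506
  jar 612.8 117.0 r 35.1 near 577.8 min 578.3 478
  jar 612.2 24.9 r 35.3 near 577.2 min 577.9 444
  flange n 502.1 max 505.2 slope 0.0016 z 51.2 457
board near edge n [ 490.08948572 -184.54516053   18.        ] [544.85867465 372.84162247  18.        ] bowl [500.71572293 418.10513977  40.        ] box [ 442.84869593 -209.37672698   61.        ]
```

View pics/t6c.png

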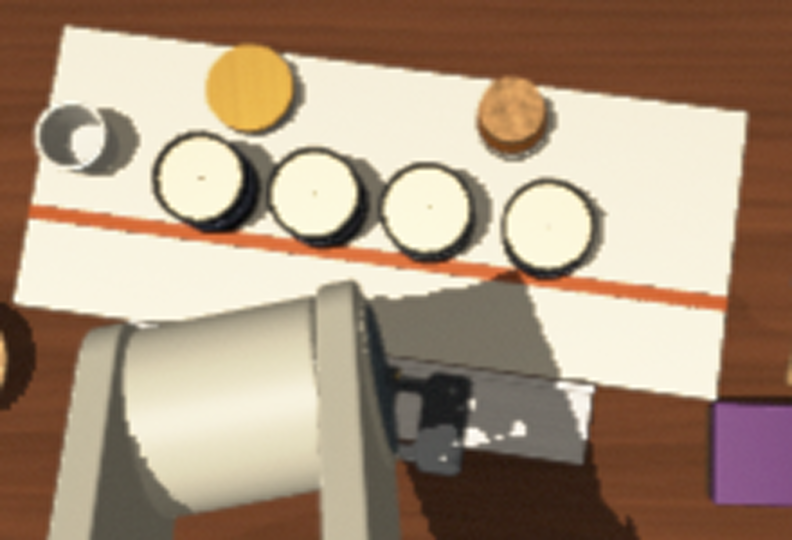

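The top view shows all four near sides on the strip, with bases around (215,232), (325,246), (430,260) and (545,276). Both cameras put them about 1 mm or less from the middle line. Next I'll retreat off the board and set the ruler down.

>>> {"name": "drive_tool", "arguments": {"commands": [[[0,0,0],[-0.35,0.1,0],0],[[0,0,0],[-0.35,0.1,0],0],[[0,0,0],[-0.35,0.1,0],0],[[0,0,0],[-0.35,0.07,0],0],[[0,0,0],[0,0,0],0],[[0,0,0],[0,0,-0.2],0],[[0,0,0],[0,0,-0.2],0],[[0,0,0],[0,0,-0.2],0]]}}

```text
t: 8.08
tcp_pos: [438.7, 111.1, 72.8]
tcp_rot: [0.186, 3.135, 0.0]
ft_force: [-0.3, 0.3, -2.6]
grip_width: 0.322
grip_force: 50.0
```

>>> {"name": "drive_tool", "arguments": {"commands": [[[0,0,0],[0,0,0],0],[[0,0,0],[0,0,0],0]]}}

```text
t: 8.25
tcp_pos: [437.9, 110.9, 72.6]
tcp_rot: [-0.186, -3.135, 0.001]
ft_force: [0.2, -0.5, -3.4]
grip_width: 0.326
grip_force: 50.0
```

>>> {"name": "drive_tool", "arguments": {"commands": [[[0,0,0],[0,0,-0.04],0],[[0,0,0],[0,0,-0.04],0],[[0,0,0],[0,0,-0.03],0],[[0,0,0],[0,0,0],0],[[0,0,0],[0,0,0],0]]}}

```text
t: 8.67
tcp_pos: [438.1, 111.1, 70.0]
tcp_rot: [0.186, 3.136, -0.0]
ft_force: [0.4, -0.0, -3.3]
grip_width: 0.324
grip_force: 50.0
```

>>> {"name": "drive_tool", "arguments": {"commands": [[[0,0,0],[0,0,-0.02],0],[[0,0,0],[0,0,-0.02],0],[[0,0,0],[0,0,0],0]]}}

```text
t: 8.92
tcp_pos: [438.2, 111.1, 69.4]
tcp_rot: [0.186, 3.136, -0.0]
ft_force: [-2.4, -0.5, 6.5]
grip_width: 0.326
grip_force: 50.0
```

Contact with the table, so I'll release and rise.

>>> {"name": "drive_tool", "arguments": {"commands": [[[0,0,0],[0,0,0],0.6],[[0,0,0],[0,0,0],1],[[0,0,0],[0,0,0],1],[[0,0,0],[0,0,0],1],[[0,0,0],[0,0,0],1],[[0,0,0],[0,0,0],1],[[0,0,0],[0,0,0],1],[[0,0,0],[0,0,0],1]]}}

```text
t: 9.58
tcp_pos: [438.0, 111.1, 68.7]
tcp_rot: [-0.186, -3.136, 0.0]
ft_force: [-0.5, -0.4, -0.1]
grip_width: 0.884
grip_force: 0.0
```

>>> {"name": "drive_tool", "arguments": {"commands": [[[0,0,0],[0,0,0],1],[[0,0,0],[0,0,0],1],[[0,0,0],[0,0,0.3],1],[[0,0,0],[0,0,0.6],1],[[0,0,0],[0,0,1],1],[[0,0,0],[0,0,1],1],[[0,0,0],[0,0,1],1],[[0,0,0],[0,0,1],1]]}}

```text
t: 10.25
tcp_pos: [437.7, 111.0, 217.9]
tcp_rot: [0.186, 3.136, 0.0]
ft_force: [-0.3, -0.0, -0.3]
grip_width: 1.002
grip_force: 0.0
```

>>> {"name": "drive_tool", "arguments": {"commands": [[[0,0,0],[-0.8,0,0.4],1],[[0,0,0],[-0.8,0,0.4],1],[[0,0,0],[-0.8,0,0],1],[[0,0,0],[-0.8,0,0],1],[[0,0,0],[0,0,0],1],[[0,0,0],[0,0,0],1]]}}

```text
t: 10.75
tcp_pos: [341.6, 111.1, 240.6]
tcp_rot: [0.185, 3.135, 0.001]
ft_force: [0.2, -0.5, 1.0]
grip_width: 1.0
grip_force: 0.0
```

```bash
python3 f.py 7
```

```text
t 10.75 tcp [341.6 111.1 240.6] yang 1.4531 tilt [ 1.6e-03  5.0e-04 -1.0e+00] F [ 0.2 -0.5  1. ] g 1.0 0.0
face n by tcp 366.13058400603387 t 150.5388780408024
top strip slope 0.1177 715 n 577.8
  jar 612.2 287.2 r 35.8 near 577.2 min 577.5 466
  jar 611.9 200.1 r 35.1 near 576.9 min 576.9 464
  jar 611.4 115.8 r 35.5 near 576.4 min 576.6 482
  jar 609.5 25.1 r 35.1 near 574.5 min 576.8 465
scene strip slope 0.1199 163 n 575.4
  jar 612.5 287.4 r 35.9 near 577.5 min 578.0 550
  jar 612.9 200.7 r 36.0 near 577.9 min 577.1 503
  jar 612.2 116.1 r 36.1 near 577.2 min 576.8 475
  jar 612.3 26.4 r 36.2 near 577.3 min 576.5 449
```

View pics/scene_7.png

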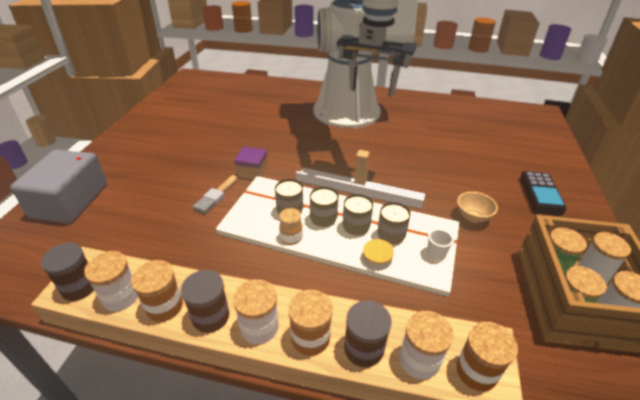

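The scene view shows the jars in a straight, upright row from (289,195) to (394,220). The ruler stands on the table clear of the board with its grip upright at (362,167), and nothing else has moved.

```bash
python3 -c "
from workcell import bot
print(bot.job_done())"
```

```text
the job is handed in; nothing more can be done
None
```

The job is handed in: all four jars stand upright with their near sides over the copper strip (within about 2 mm of its middle line), and the ruler is back on the table clear of the board, released, at about 11 s.

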